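Change the facia of a desk room-controller

TASK

Take every old knob off the grey room controller and put it in the white parts tray; they are tight on their shafts, so twist each one back and forth while easing it up, without lifting the controller off its foot. Then take the new metal facia by its display hood and lower it over the four bare shafts until it lies flush on the controller. The knobs must end on the floor of the tray, none stacked or propped on a wall, and the other things on the desk are to be left where they are.

Things in the scene. Friction and masses are not known exactly. Their poses are not given: they have to be found in the camera images.
- knob0_mid (a point): old knob of shaft 0 (None if absent): black, eight-sided, 32 mm across flats, 28 mm tall, 30 g. This point is its centre, 14 mm above the underside; z up its bore, x square to a flat. Blind bore 12 mm wide, 22 mm deep from below; it starts on its shaft, underside on the unit's top. How the knobs come off: see unit
- shaft0 (a point): axis of shaft 0 at the level of the unit's top face, z up. Brass split shaft, 9 mm thick, with three sprung leaves 13 mm across; rounded top 15 mm above this point. The four shafts stand 64 mm apart along the unit's y, shaft0 at y = -96 mm; some are bare at the start
- knob1_mid (a point): old knob of shaft 1 (None if absent): black, eight-sided, 32 mm across flats, 28 mm tall, 30 g. This point is its centre, 14 mm above the underside; z up its bore, x square to a flat. Blind bore 12 mm wide, 22 mm deep from below; it starts on its shaft, underside on the unit's top. How it comes off: see unit
- shaft1 (a point): axis of shaft 1 at the level of the unit's top face, z up. Brass split shaft, 9 mm thick, with three sprung leaves 13 mm across; rounded top 15 mm above this point. The four shafts stand 64 mm apart along the unit's y, shaft0 at y = -96 mm; some are bare at the start
- knob2_mid (a point): old knob of shaft 2 (None if absent): black, eight-sided, 32 mm across flats, 28 mm tall, 30 g. This point is its centre, 14 mm above the underside; z up its bore, x square to a flat. Blind bore 12 mm wide, 22 mm deep from below; it starts on its shaft, underside on the unit's top. How it comes off: see unit
- shaft2 (a point): axis of shaft 2 at the level of the unit's top face, z up. Brass split shaft, 9 mm thick, with three sprung leaves 13 mm across; rounded top 15 mm above this point. The four shafts stand 64 mm apart along the unit's y, shaft0 at y = -96 mm; some are bare at the start
- knob3_mid (a point): old knob of shaft 3 (None if absent): black, eight-sided, 32 mm across flats, 28 mm tall, 30 g. This point is its centre, 14 mm above the underside; z up its bore, x square to a flat. Blind bore 12 mm wide, 22 mm deep from below; it starts on its shaft, underside on the unit's top. How it comes off: see unit
- shaft3 (a point): axis of shaft 3 at the level of the unit's top face, z up. Brass split shaft, 9 mm thick, with three sprung leaves 13 mm across; rounded top 15 mm above this point. The four shafts stand 64 mm apart along the unit's y, shaft0 at y = -96 mm; some are bare at the start
- unit_top (a point): centre of the flat top face of the room controller, a grey box 96 mm (its x) by 264 mm (its y) by 42 mm tall standing on a black rubber foot 112 x 280 x 8 mm fixed to the desk; the top face is 50 mm above the desk. z up
- unit (a joint): lift of the controller off its foot, m; 0 at rest, held only by its weight (1.3 kg), it cannot slide or turn. Over 4 mm is a failure. A knob grips its shaft with 15 to 23 N of friction, so a straight pull lifts the unit; while the knob is turned (0.12 N m, no stops) a light pull draws it up: 1 to 1.5 mm for each 0.9 rad of turn, either way. It is free 12 mm up
- facia_grip (a point): new facia, face up: aluminium plate 88 (x) by 252 (y) by 5 mm, 160 g, four 15.5 mm holes 64 mm apart along its y; at its centre a black upright hood to hold it by, 20 (x) by 36 (y) by 30 mm tall. This point is the hood's centre, 20 mm above the plate's underside; z up out of the face. Fits either way round (half a turn is the same); seated, this point is 20 mm above unit_top
- tray_floor (a point): centre of the inner floor of the white parts tray, fixed to the desk: 190 (x) by 136 (y) mm outside, 22 mm tall; floor and walls 4 mm thick; one divider of the same height across the middle (along y at x = 0) makes two compartments of 89 x 128 mm. z up
- mug: green mug with a handle, 80 mm across, 95 mm tall; origin: centre of its underside; bystander
- cup: brown mug with a handle, 74 mm across, 85 mm tall; origin: centre of its underside; bystander
- stapler: stapler, 135 x 34 x 40 mm; origin: centre of its underside, x along its length; bystander
- calculator: desk calculator lying flat, 120 x 75 x 12 mm; origin: centre of its underside; bystander
- tape: tape dispenser, 130 x 55 x 66 mm; origin: centre of its underside; bystander
- binder_clip_tin: closed round tin, 80 mm across, 30 mm tall; origin: centre of its underside; bystander
There are look-alikes about, which are no part of the job. Leave any pink or yellow look-alike of the part that bears knob3_mid alone.

How it is judged:
By the outcome, as a careful person would: the job done as asked, in the order asked, and still so for the second after the job is handed in, with the robot touching nothing.
Of knob0, knob1, knob2, knob3 only 2 to 4 are there at a start; the rules pass over those that are not, and their reading is None.
At some moment in a run one of facia may be knocked a few centimetres aside while the robot is not near it.
Once in a run the grip may slacken for a moment while it holds something.
It also fails if it takes over 210 s, if anything falls off the work surface, if the arm or the gripper's body presses on something with over 40 N, if the wrist force passes 120 N, or if a joint passes its speed limit or range.

ROBOT

A 7-joint arm with a two-finger parallel gripper is mounted at the origin on the work surface. World frame = base frame: x ahead of the robot, y to its left, z up, the work surface at z = 0. Lengths are in m, angles in rad, forces in N, time in s.
With the tool pointing down it reaches from about 0.4 to 0.85 m from the base axis. Payload 10.4 kg.
Tool frame: the origin (TCP) lies between the finger pads; the fingertips stand 11 mm ahead of it and the grasp point (between the pads) lies 8 mm behind it (tip_reach is the distance from the TCP to the fingertips, in m); z points along the fingers, y is the line along which they close (so a half turn about z gives the same grasp; the last joint's range is limited). The gripper opens to 85 mm and grips with 20 to 120 N. Pads are 22 mm wide; open, the fingers measure 114 mm over their backs; the gripper's body (76 mm by 85 mm) begins 54 mm behind the grasp point. The pads swing forward as they close: fully open they stand 13 mm farther back than shut.
Start: joints at [1.293, 0.332, -0.065, 1.46, 0.022, 1.35, -0.088], TCP at [0.158, -0.605, 0.242] pointing down, gripper open.
Joint ranges: [-2.6, 2.6], [-0.5, 2.12], [-1.47, 1.34], [0.16, 2.42], [-1.27, 4.41], [0.06, 2.06], [-2.6, 2.6]. Speed limits (rad/s): [2.22, 2.22, 2.79, 2.79, 3.14, 3.14, 3.14].

INTERFACE

Orientations are given as a unit quaternion [x, y, z, w].
In Python, from workcell import * gives the robot as it stands.
- The arm moves only by the shell command python3 -m inch 'ROWS' [OPENING] [FORCE]. ROWS is JSON, a list of rows, each an object with "slide": the shift along the world's x, y, z in m, a list of three; "yaw": the turn about the world's z in rad. A call has 1 to 20 rows; each row is the pose to reach, as a shift and turn from the pose commanded when the call began; what a row does not reach only later rows make up. A row lasts 1/12 s, in which the tool goes at most 41.7 mm and 7.16 degrees, less where a joint would pass 70% of its speed; a pose out of reach is approached as far as the arm can. A call with a gripper value outside its range is refused whole. OPENING is the closure in counts, from 0 (fully open) to 255 (shut), set as the call begins (- or left out, the last holds). The fingers move at their own pace and stop on an object; FORCE is the grip in N (left out, the last holds). Time passes only in rows, so rows that repeat a pose let the fingers close. It gives the time, the measured TCP pose, the force, the opening and the grip force at its end, in the units of the state.
- get_obs(): the state, without advancing time (a new reading comes with each control period).
- camera(name): name is "scene" or "side" or "wrist"; returns a dict with "frame" (480x640x3 uint8, red, green, blue), "fx", "fy", "cx", "cy" (pixels), "extrinsics" (4x4, takes a point from world to camera coordinates). Camera axes: x right, y down, z forward; pixel columns grow to the right and rows downward; lengths in m; the calibration is good to about 2 mm. The wrist camera is an equidistant fisheye: a pixel r from the principal point sees the ray r / f radians off the axis. A picture is of the moment at which its call begins. There is no depth.
- hand_in(): hands the job in; it is judged then, once.
The state is a dict: "clock": time; "joint_pos": joint angles; "joint_velocities": joint speeds; "tau": joint torques, N m; "position": TCP position; "ee_rot": TCP orientation; "ft_force": force on the tool from outside, world axes, zero at the start; "torque": the same for the moment, N m; "grip_width": opening from 0.0 (shut) to 1.0 (fully open); "grasp_force": force on a finger pad.
Only numpy, scipy, OpenCV 4.12 (cv2) and the standard library are available. Lean on these libraries where they do the work, as an engineer would, in place of code of your own. Each camera call takes 0.05 s, during which the arm holds its last target. There are 200 camera calls.

## Working session

There is one attempt and no reset: what is moved stays moved. The work goes in short steps, Python scripts to look and compute and a shell command to move; the robot and the scene stay as the last step left them, time stands still between calls to the robot, and variables do not carry over. Pictures are saved under pics/ and viewed, at most 17 in all, crops included, and the job is handed in when it is done.

```bash
ls; mkdir -p pics; python3 - <<'E'
from workcell import *
import cv2
o=get_obs();print({k:(o[k]) for k in ("clock","position","ee_rot","ft_force","grip_width")})
for n in("scene","side"):
    c=camera(n);cv2.imwrite(f"pics/{n}0.png",c["frame"][:,:,::-1]);print(n,c["fx"],c["cx"],c["cy"],c["extrinsics"])
E
```

```text
pics
{'clock': 0.0, 'position': array([ 0.15744555, -0.60446651,  0.2415001 ]), 'ee_rot': array([ 9.91894411e-01,  1.27062778e-01, -1.14866314e-04, -7.17929637e-04]), 'ft_force': array([ 0.21843141, -1.27574378, -0.44868467]), 'grip_width': 1.001824055084729}
scene 570.3360809699096 325.8578507291064 247.51013156413762 [[ 0.55259982  0.83344482  0.00177753 -0.28756172]
 [ 0.58979598 -0.38954438 -0.70738665 -0.277061  ]
 [-0.58887532  0.39195012 -0.70682456  1.66035687]
 [ 0.          0.          0.          1.        ]]
side 439.1357349708683 318.9097057999085 240.5276248177215 [[-8.11312729e-01 -5.84612175e-01  5.10251963e-04  4.54583337e-01]
 [-3.76639703e-01  5.22024890e-01 -7.65266325e-01  2.75732862e-01]
 [ 4.47117646e-01 -6.21062492e-01 -6.43713594e-01  5.86338658e-01]
 [ 0.00000000e+00  0.00000000e+00  0.00000000e+00  1.00000000e+00]]
```

View pics/scene0.png

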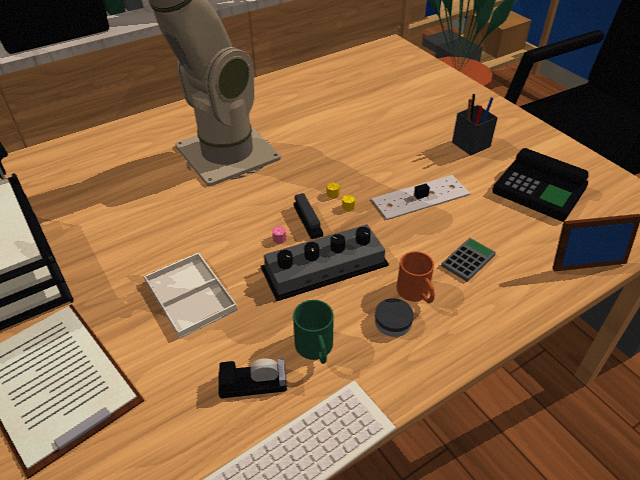

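View pics/side0.png

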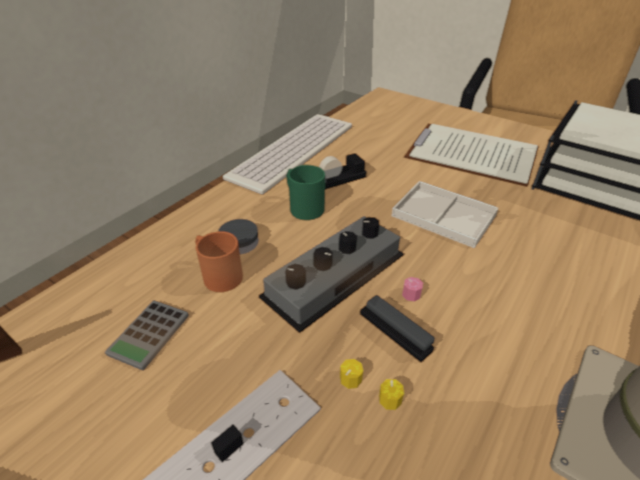

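The scene view shows four knobs on the unit, near (285,258), (312,250), (338,242) and (363,236). The tray is near (190,293) and the facia near (420,195), with pink and yellow look-alikes beside the unit. I'll enlarge both views to measure.

```bash
python3 - <<'E'
import cv2,numpy as np
a=cv2.imread("pics/scene0.png");b=cv2.imread("pics/side0.png")
def crop(im,x,y,w,h,s): 
    c=cv2.resize(im[y:y+h,x:x+w],None,fx=s,fy=s,interpolation=cv2.INTER_CUBIC)
    c=cv2.convertScaleAbs(c,alpha=1.6,beta=20)
    for i in range(0,w,20): cv2.putText(c,str(x+i),(i*s,10),0,.35,(0,0,255)); cv2.line(c,(i*s,0),(i*s,h*s),(0,0,255) if 0 else (90,90,255),1)
    for i in range(0,h,20): cv2.putText(c,str(y+i),(0,i*s+10),0,.35,(0,0,255)); cv2.line(c,(0,i*s),(w*s,i*s),(90,90,255),1)
    return c
cv2.imwrite("pics/c1.png",crop(a,255,220,140,80,5))
cv2.imwrite("pics/c2.png",crop(b,255,210,160,115,5))
E
```

```text
(no output)
```

View pics/c1.png

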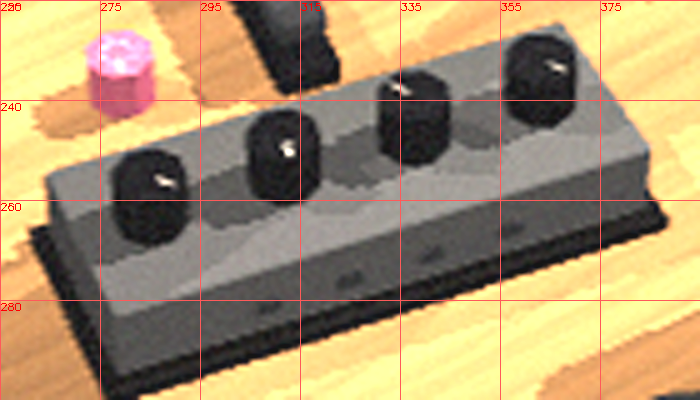

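View pics/c2.png

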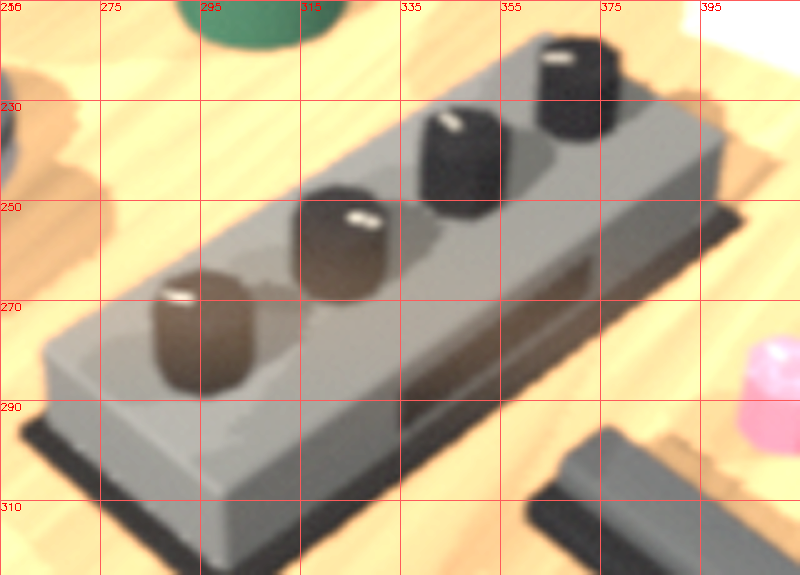

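```bash
cat > h.py <<'E'
from workcell import *
import numpy as np, cv2
from scipy.optimize import least_squares
import json
CAM={}
def proj(c,P):
    P=np.atleast_2d(P);E=c["extrinsics"];q=P@E[:3,:3].T+E[:3,3]
    return np.c_[c["fx"]*q[:,0]/q[:,2]+c["cx"],c["fy"]*q[:,1]/q[:,2]+c["cy"]]
def back(c,uv,z):
    E=np.asarray(c["extrinsics"]);R=E[:3,:3];o=-R.T@E[:3,3]
    uv=np.atleast_2d(uv);d=np.c_[(uv[:,0]-c["cx"])/c["fx"],(uv[:,1]-c["cy"])/c["fy"],np.ones(len(uv))]@R
    return o+d*((z-o[2])/d[:,2])[:,None]
def backfish(c,uv,z):
    E=np.asarray(c["extrinsics"]);R=E[:3,:3];o=-R.T@E[:3,3]
    uv=np.atleast_2d(uv).astype(float);a=(uv-[c["cx"],c["cy"]]);r=np.hypot(*a.T);th=r/c["fx"]
    d=np.c_[a/np.maximum(r,1e-9)[:,None]*np.sin(th)[:,None],np.cos(th)]@R
    return o+d*((z-o[2])/d[:,2])[:,None]
def yaw():
    x,y,z,w=get_obs()["ee_rot"]; 
    from scipy.spatial.transform import Rotation as Ro
    m=Ro.from_quat([x,y,z,w]).as_matrix(); return np.arctan2(m[1,1],m[0,1])  # direction of closing axis
E
python3 - <<'E'
from h import *
S=camera("scene");D=camera("side")
ps=np.array([(264.5,255),(366.5,225),(385,250),(277.5,283)]);pd=np.array([(400,236.5),(299,309),(263.5,279),(363.5,217)])
ks=np.array([(285.2,259.5),(311.5,251),(338,243),(363.2,236)]);kd=np.array([(371,228),(347.8,242.5),(322.8,259.5),(295.8,275.5)])
print(back(S,ps,.05)[:,:2],back(D,pd,.05)[:,:2])
print(back(S,ks,.064)[:,:2],back(D,kd,.064)[:,:2])
cor=np.array([(-.048,-.132),(-.048,.132),(.048,.132),(.048,-.132)])
kn=np.array([(0,-.096),(0,-.032),(0,.032),(0,.096)])
def w(p,l,z): 
    c,s=np.cos(p[2]),np.sin(p[2]);return np.c_[p[0]+c*l[:,0]-s*l[:,1],p[1]+s*l[:,0]+c*l[:,1],np.full(len(l),z)]
def mk(S_,D_):
    def f(p):
        r=[]
        if S_: r+=[proj(S,w(p,cor,.05))-ps,proj(S,w(p,kn,.064))-ks]
        if D_: r+=[proj(D,w(p,cor,.05))-pd,proj(D,w(p,kn,.064))-kd]
        return np.concatenate(r).ravel()
    return f
for a in((1,0),(0,1),(1,1)):
  for fl in (1,):
    c0=back(S,ps,.05);m=c0.mean(0);d=c0[1]-c0[0]
    p0=[m[0],m[1],np.arctan2(-d[0],d[1])]
    r=least_squares(mk(*a),p0);print(a,r.x,r.cost,np.abs(r.fun).max())
print(w(r.x,kn,0))
# tray: inner corners guess
print("tray",back(S,[(145,276),(199,254),(237,296),(182,334)],.022)[:,:2],back(D,[(393,212),(471,242),(497,209),(424,184)],.022)[:,:2])
print("facia",back(S,[(372,196),(456,177),(470,192),(387,218)],.005)[:,:2], back(S,[(421.5,193)],.02),back(D,[(226,442)],.02))
E
```

```text
[[ 0.47007273 -0.13399933]
 [ 0.51689611  0.11910911]
 [ 0.60829577  0.10430443]
 [ 0.55975944 -0.15194099]] [[ 0.46477174 -0.13442317]
 [ 0.5103873   0.12402025]
 [ 0.60156887  0.10620192]
 [ 0.55425062 -0.14666778]]
[[ 0.52013259 -0.10829089]
 [ 0.52993573 -0.04529522]
 [ 0.54163439  0.01907106]
 [ 0.55471541  0.08080517]] [[ 0.51535735 -0.10861843]
 [ 0.52808784 -0.04639346]
 [ 0.53865428  0.01836596]
 [ 0.55255469  0.07777648]]
(1, 0) [ 0.53748731 -0.01431761 -0.18103967] 3.895153357808902 1.460663007817601
(0, 1) [ 0.53344071 -0.0142588  -0.17866386] 5.068075264601461 1.9504154968907699
(1, 1) [ 0.53476131 -0.0142336  -0.17872501] 14.491197713985802 2.1803884313877404
[[ 0.5176949  -0.10870443  0.        ]
 [ 0.5290725  -0.04572387  0.        ]
 [ 0.54045011  0.01725668  0.        ]
 [ 0.55182771  0.08023723  0.        ]]
tray [[ 0.35435404 -0.3797532 ]
 [ 0.35758056 -0.24884021]
 [ 0.52143076 -0.23369215]
 [ 0.55022282 -0.3750681 ]] [[ 0.52958912 -0.23249031]
 [ 0.35497781 -0.23420332]
 [ 0.35011952 -0.3756451 ]
 [ 0.5236273  -0.37429732]]
facia [[0.39562089 0.22966109]
 [0.45786737 0.47186709]
 [0.52676829 0.45860748]
 [0.48653894 0.20923494]] [[0.47142964 0.33413607 0.02      ]] [[0.4651982  0.33869436 0.02      ]]
```

```bash
python3 - <<'E'
import cv2
a=cv2.imread("pics/scene0.png")
def crop(im,x,y,w,h,s): 
    c=cv2.resize(im[y:y+h,x:x+w],None,fx=s,fy=s,interpolation=cv2.INTER_CUBIC)
    for i in range(0,w,20): cv2.putText(c,str(x+i),(i*s,10),0,.35,(0,0,255)); cv2.line(c,(i*s,0),(i*s,h*s),(90,90,255),1)
    for i in range(0,h,20): cv2.putText(c,str(y+i),(0,i*s+10),0,.35,(0,0,255)); cv2.line(c,(0,i*s),(w*s,i*s),(90,90,255),1)
    return c
u=crop(a,365,165,112,60,6);v=crop(a,140,250,105,90,5)[:,:525]
import numpy as np
o=np.zeros((600,672,3),np.uint8)
o[:345]=u[:345];t=cv2.resize(v,(297,255));o[345:,:297]=t
cv2.imwrite("pics/c3.png",o)
E
```

```text
(no output)
```

View pics/c3.png

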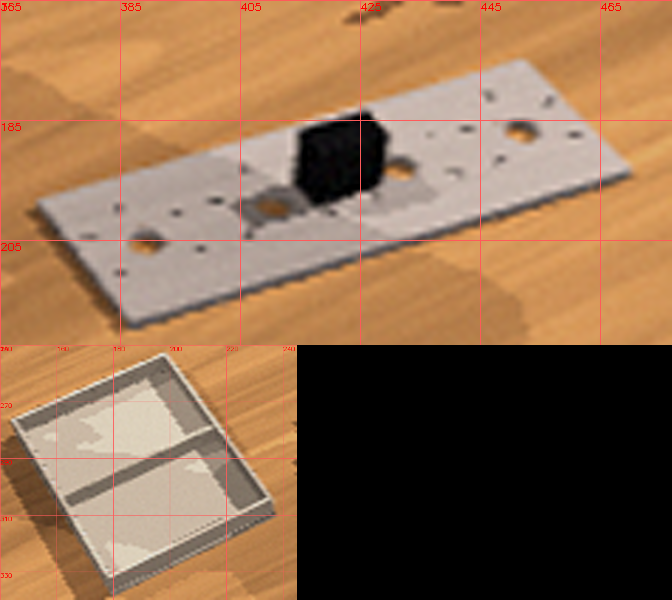

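Scene and side agree on the unit: about (0.535, -0.014), yaw -0.179. The facia's holes sit at about (389,205) to (452,187), and the tray's divider runs (163,305) to (216,279). I'll hover over the unit and refine with the wrist camera.

```bash
python3 -m inch '[{"slide":[0.19,0.295,0.03],"yaw":0.57},{"slide":[0.19,0.295,0.03],"yaw":0.57},{"slide":[0.19,0.295,0.03],"yaw":0.57},{"slide":[0.19,0.295,0.03],"yaw":0.57},{"slide":[0.19,0.295,0.03],"yaw":0.57},{"slide":[0.19,0.295,0.03],"yaw":0.57},{"slide":[0.19,0.295,0.03],"yaw":0.57},{"slide":[0.19,0.295,0.03],"yaw":0.57},{"slide":[0.38,0.59,0.03],"yaw":1.137},{"slide":[0.38,0.59,0.03],"yaw":1.137},{"slide":[0.38,0.59,0.03],"yaw":1.137},{"slide":[0.38,0.59,0.03],"yaw":1.137},{"slide":[0.38,0.59,0.03],"yaw":1.137},{"slide":[0.38,0.59,0.03],"yaw":1.137},{"slide":[0.38,0.59,0.03],"yaw":1.137},{"slide":[0.38,0.59,0.03],"yaw":1.137},{"slide":[0.38,0.59,0.03],"yaw":1.137},{"slide":[0.38,0.59,0.03],"yaw":1.137},{"slide":[0.38,0.59,0.03],"yaw":1.137},{"slide":[0.38,0.59,0.03],"yaw":1.137}]' 0 40
python3 - <<'E'
from h import *
o=get_obs();print(o["position"],yaw(),o["joint_pos"].round(2),o["clock"])
c=camera("wrist");print(c["fx"],c["cx"],c["cy"],c["extrinsics"])
f=c["frame"][:,:,::-1];cv2.imwrite("pics/w1r.png",f)
f=cv2.resize(f,(800,600),interpolation=cv2.INTER_CUBIC);cv2.imwrite("pics/w1.png",f)
S=camera("scene")
print("tray",back(S,[(144.2,276.5),(198.3,252.8),(235.4,303.7),(178.9,332),(163,304.8),(216,279)],.022)[:,:2])
print("fac",back(S,[(371.2,198.7),(452.5,175),(470,193.8),(387.3,219),(389.5,205),(410,199.3),(431.5,193),(451.8,187)],.005)[:,:2])
E
```

```text
clock: 1.87
position: [0.5373, -0.0154, 0.272]
ee_rot: [0.768, 0.641, -0.0, -0.0]
ft_force: [-0.2, -0.1, -0.1]
grip_width: 0.995
grasp_force: 0.0
[ 0.53729954 -0.01541118  0.27198679] -0.17916859201086013 [ 0.59  0.19 -0.73  1.62  0.13  1.38 -0.33] 1.8667
371.64829954431775 322.35749011579753 237.6946293062854 [[ 9.84132473e-01 -1.77434787e-01 -4.14381410e-04 -5.31791939e-01]
 [-1.68036336e-01 -9.32749397e-01  3.18970770e-01  2.45871139e-02]
 [-5.69830245e-02 -3.13839861e-01 -9.47764462e-01  4.34974115e-01]
 [ 0.00000000e+00  0.00000000e+00  0.00000000e+00  1.00000000e+00]]
tray [[ 0.35481426 -0.38181278]
 [ 0.35304751 -0.24854997]
 [ 0.53890119 -0.24655307]
 [ 0.5419699  -0.3783553 ]
 [ 0.45568906 -0.37798742]
 [ 0.45090424 -0.25009656]]
fac [[0.40334949 0.22123998]
 [0.4458762  0.46991969]
 [0.53229811 0.45332584]
 [0.4899614  0.20753574]
 [0.45006812 0.24585147]
 [0.46170882 0.30521777]
 [0.47317318 0.36979331]
 [0.4840953  0.43239493]]
```

View pics/w1.png

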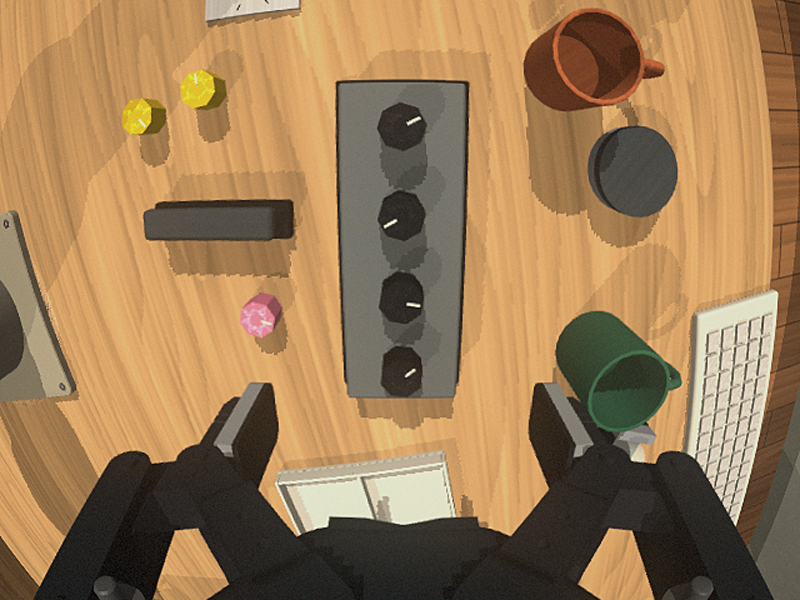

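The wrist view shows knob tops near (401,126), (401,216), (402,299) and (402,371), each with a white pointer line. The unit's top corners are about (337,82), (468,83), (457,396) and (347,396), in 800-wide pixels.

```bash
python3 - <<'E'
from h import *
c=camera("wrist")
k=backfish(c,np.array([(402,371),(402,299),(401,216),(402,126)])*.8,.078)
print(k);u=backfish(c,np.array([(347,396),(457,396),(468,83),(337,82)])*.8,.05);print(u,u.mean(0))
a=backfish(c,np.array([(405,377),(407,304),(397,221),(407,124)])*.8,.078);b=backfish(c,np.array([(415,370),(420,306),(385,228),(420,119)])*.8,.078)
d=b-a;t=np.arctan2(d[:,1],d[:,0]);print("mark",t, "flat offset rel unit x mod45deg", np.degrees((t+.179+np.pi/8)%(np.pi/4)-np.pi/8))
print("cam",-c["extrinsics"][:3,:3].T@c["extrinsics"][:3,3])
E
```

```text
[[ 0.52072941 -0.1046335   0.078     ]
 [ 0.53157369 -0.04546047  0.078     ]
 [ 0.54204108  0.01565224  0.078     ]
 [ 0.55417534  0.078106    0.078     ]]
[[ 0.46545189 -0.13550694  0.05      ]
 [ 0.56135884 -0.15298381  0.05      ]
 [ 0.60901383  0.10403686  0.05      ]
 [ 0.51280297  0.1224168   0.05      ]] [ 0.53715688 -0.01550927  0.05      ]
mark [ 0.49345775 -0.34245291 -2.78965047  0.2002933 ] flat offset rel unit x mod45deg [ -6.471009    -9.365162   -14.57925345  21.73190557]
cam [0.55223251 0.06411227 0.40440289]
```

```bash
python3 -m inch '[{"slide":[-0.0178,-0.0941,0],"yaw":0.066},{"slide":[-0.0178,-0.0941,0],"yaw":0.066},{"slide":[-0.0178,-0.0941,0],"yaw":0.066},{"slide":[-0.0178,-0.0941,-0.04],"yaw":0.066},{"slide":[-0.0178,-0.0941,-0.08],"yaw":0.066},{"slide":[-0.0178,-0.0941,-0.12],"yaw":0.066},{"slide":[-0.0178,-0.0941,-0.16],"yaw":0.066},{"slide":[-0.0178,-0.0941,-0.16],"yaw":0.066},{"slide":[-0.0178,-0.0941,-0.16],"yaw":0.066},{"slide":[-0.0178,-0.0941,-0.16],"yaw":0.066}]' 100 60
python3 - <<'E'
from h import *
print(yaw(),get_obs()["joint_pos"].round(2))
c=camera("wrist");cv2.imwrite("pics/w2.png",c["frame"][:,:,::-1])
E
```

```text
clock: 2.85
position: [0.5209, -0.1095, 0.1148]
ee_rot: [0.746, 0.666, 0.001, 0.001]
ft_force: [0.4, 0.6, 0.4]
grip_width: 0.606
grasp_force: 0.0
-0.11396011391384422 [ 0.69  0.31 -0.65  1.83  0.21  1.07 -0.16]
```

View pics/w2.png

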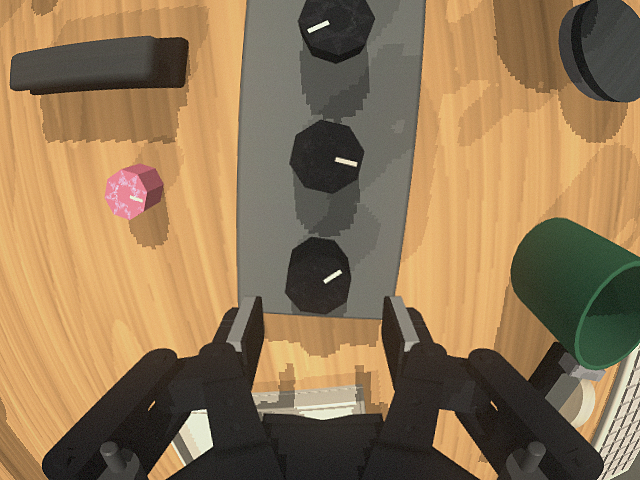

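Knob 0 lies centred between the fingers, with its top at about (318,273). I'll check its position numerically.

```bash
python3 - <<'E'
from h import *
c=camera("wrist")
print(backfish(c,[(318,272),(327,156),(337,29)],.078), get_obs()["position"])
E
python3 -m inch '[{"slide":[0,0,-0.03],"yaw":0},{"slide":[0,0,-0.05],"yaw":0},{"slide":[0,0,-0.05],"yaw":0},{"slide":[0,0,-0.05],"yaw":0},{"slide":[0,0,-0.05],"yaw":0}]' 100 60
```

```text
[[ 0.52049192 -0.10256116  0.078     ]
 [ 0.53119762 -0.04618412  0.078     ]
 [ 0.54220081  0.0117242   0.078     ]] [ 0.52143497 -0.10943623  0.11528788]
clock: 3.37
position: [0.5211, -0.1091, 0.0645]
ee_rot: [0.746, 0.666, 0.001, 0.001]
ft_force: [0.4, -0.3, 1.0]
grip_width: 0.607
grasp_force: 0.0
```

```bash
python3 -m inch '[{"slide":[0,0,0],"yaw":0},{"slide":[0,0,0],"yaw":0},{"slide":[0,0,0],"yaw":0},{"slide":[0,0,0],"yaw":0},{"slide":[0,0,0],"yaw":0},{"slide":[0,0,0],"yaw":0}]' 255 60
python3 -m inch '[{"slide":[0,0,0.0003],"yaw":0.12},{"slide":[0,0,0.0005],"yaw":0.24},{"slide":[0,0,0.0006],"yaw":0.36},{"slide":[0,0,0.0008],"yaw":0.48},{"slide":[0,0,0.0009],"yaw":0.6},{"slide":[0,0,0.0011],"yaw":0.72},{"slide":[0,0,0.0012],"yaw":0.84},{"slide":[0,0,0.0014],"yaw":0.96}]'
python3 - <<'E'
from h import *
print(yaw(),get_obs()["joint_pos"].round(2),get_obs()["torque"])
E
```

```text
clock: 3.87
position: [0.5191, -0.109, 0.064]
ee_rot: [0.746, 0.666, -0.001, -0.0]
ft_force: [-12.4, 2.1, 15.1]
grip_width: 0.368
grasp_force: 58.2
clock: 4.53
position: [0.5187, -0.1091, 0.0643]
ee_rot: [0.351, 0.936, -0.001, -0.001]
ft_force: [-6.3, 0.5, -1.0]
grip_width: 0.369
grasp_force: 59.6
0.8526123123297826 [ 0.81  0.43 -0.81  1.87  0.36  1.01  0.7 ] [ 0.18435503  1.22328685 -0.07590621]
```

```bash
python3 -m inch '[{"slide":[-0.001,0,0.0004],"yaw":-0.12},{"slide":[-0.001,0,0.0006],"yaw":-0.24},{"slide":[-0.001,0,0.0008],"yaw":-0.36},{"slide":[-0.001,0,0.001],"yaw":-0.48},{"slide":[-0.001,0,0.0012],"yaw":-0.6},{"slide":[-0.001,0,0.0014],"yaw":-0.72},{"slide":[-0.001,0,0.0016],"yaw":-0.84},{"slide":[-0.001,0,0.0018],"yaw":-0.96},{"slide":[-0.001,0,0.002],"yaw":-1.08},{"slide":[-0.001,0,0.0022],"yaw":-1.2},{"slide":[-0.001,0,0.0024],"yaw":-1.32},{"slide":[-0.001,0,0.0026],"yaw":-1.44},{"slide":[-0.001,0,0.0028],"yaw":-1.56},{"slide":[-0.001,0,0.003],"yaw":-1.68},{"slide":[-0.001,0,0.0032],"yaw":-1.8},{"slide":[-0.001,0,0.0034],"yaw":-1.92}]'
```

```text
clock: 5.87
position: [0.5188, -0.1092, 0.0678]
ee_rot: [0.97, 0.243, 0.0, 0.0]
ft_force: [-0.6, -0.3, -3.3]
grip_width: 0.366
grasp_force: 60.1
```

```bash
python3 -m inch '[{"slide":[0,0,0.0002],"yaw":0.12},{"slide":[0,0,0.0004],"yaw":0.24},{"slide":[0,0,0.0006],"yaw":0.36},{"slide":[0,0,0.0008],"yaw":0.48},{"slide":[0,0,0.001],"yaw":0.6},{"slide":[0,0,0.0012],"yaw":0.72},{"slide":[0,0,0.0014],"yaw":0.84},{"slide":[0,0,0.0016],"yaw":0.96},{"slide":[0,0,0.0018],"yaw":1.08},{"slide":[0,0,0.002],"yaw":1.2},{"slide":[0,0,0.0022],"yaw":1.32},{"slide":[0,0,0.0024],"yaw":1.44},{"slide":[0,0,0.0026],"yaw":1.56},{"slide":[0,0,0.0028],"yaw":1.68},{"slide":[0,0,0.003],"yaw":1.8},{"slide":[0,0,0.0032],"yaw":1.92}]'
python3 -m inch '[{"slide":[0,0,0.0002],"yaw":-0.12},{"slide":[0,0,0.0004],"yaw":-0.24},{"slide":[0,0,0.0006],"yaw":-0.36},{"slide":[0,0,0.0008],"yaw":-0.48},{"slide":[0,0,0.001],"yaw":-0.6},{"slide":[0,0,0.0012],"yaw":-0.72},{"slide":[0,0,0.0014],"yaw":-0.84},{"slide":[0,0,0.0016],"yaw":-0.96},{"slide":[0,0,0.0018],"yaw":-1.08},{"slide":[0,0,0.002],"yaw":-1.2},{"slide":[0,0,0.0022],"yaw":-1.32},{"slide":[0,0,0.0024],"yaw":-1.44},{"slide":[0,0,0.0026],"yaw":-1.56},{"slide":[0,0,0.0028],"yaw":-1.68},{"slide":[0,0,0.003],"yaw":-1.8},{"slide":[0,0,0.0032],"yaw":-1.92}]'
```

```text
clock: 7.2
position: [0.5185, -0.1092, 0.0709]
ee_rot: [0.351, 0.936, -0.0, -0.0]
ft_force: [-1.9, -0.4, -3.5]
grip_width: 0.37
grasp_force: 60.5
clock: 8.53
position: [0.519, -0.1091, 0.0745]
ee_rot: [0.97, 0.243, 0.0, 0.0]
ft_force: [-0.3, -0.9, 0.0]
grip_width: 0.367
grasp_force: 60.6
```

```bash
python3 -m inch '[{"slide":[0,0,0.0002],"yaw":0.12},{"slide":[0,0,0.0004],"yaw":0.24},{"slide":[0,0,0.0006],"yaw":0.36},{"slide":[0,0,0.0008],"yaw":0.48},{"slide":[0,0,0.001],"yaw":0.6},{"slide":[0,0,0.0012],"yaw":0.72},{"slide":[0,0,0.0014],"yaw":0.84},{"slide":[0,0,0.0016],"yaw":0.96},{"slide":[0,0,0.0025],"yaw":1.02},{"slide":[0,0,0.004],"yaw":1.02},{"slide":[0,0,0.006],"yaw":1.02},{"slide":[0,0,0.008],"yaw":1.02}]'
python3 - <<'E'
from h import *
c=camera("wrist");cv2.imwrite("pics/w3.png",c["frame"][:,:,::-1]); print(yaw())
E
```

```text
clock: 9.53
position: [0.519, -0.109, 0.0823]
ee_rot: [0.726, 0.687, 0.0, 0.0]
ft_force: [0.1, -0.2, -0.2]
grip_width: 0.37
grasp_force: 60.7
-0.05496914709111807
```

View pics/w3.png

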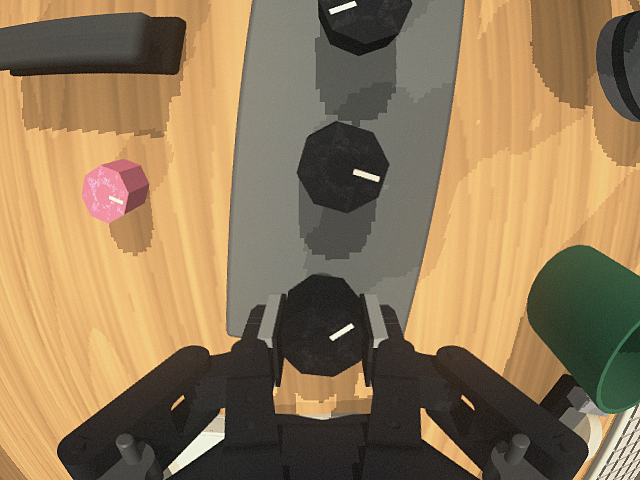

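Knob 0 is off and held. I'll go to a hover just past the tray so the wrist camera sees it.

```bash
python3 -m inch '[{"slide":[0,0,0.035],"yaw":0},{"slide":[0,0,0.07],"yaw":0},{"slide":[-0.01,-0.03,0.1],"yaw":0.055},{"slide":[-0.02,-0.065,0.12],"yaw":0.055},{"slide":[-0.03,-0.1,0.14],"yaw":0.055},{"slide":[-0.04,-0.135,0.155],"yaw":0.055},{"slide":[-0.05,-0.17,0.165],"yaw":0.055},{"slide":[-0.06,-0.205,0.17],"yaw":0.055},{"slide":[-0.07,-0.24,0.17],"yaw":0.055},{"slide":[-0.07,-0.275,0.17],"yaw":0.055},{"slide":[-0.07,-0.28,0.17],"yaw":0.055},{"slide":[-0.07,-0.28,0.17],"yaw":0.055}]'
python3 - <<'E'
from h import *
c=camera("wrist");cv2.imwrite("pics/w4.png",c["frame"][:,:,::-1]); print(yaw(),get_obs()["joint_pos"].round(2))
E
```

```text
clock: 10.58
position: [0.4476, -0.3915, 0.2511]
ee_rot: [0.708, 0.706, -0.0, -0.0]
ft_force: [0.7, 0.6, -0.2]
grip_width: 0.371
grasp_force: 60.7
-5.955358619883277e-05 [ 1.04  0.3  -0.5   1.51  0.15  1.37  0.53]
```

View pics/w4.png

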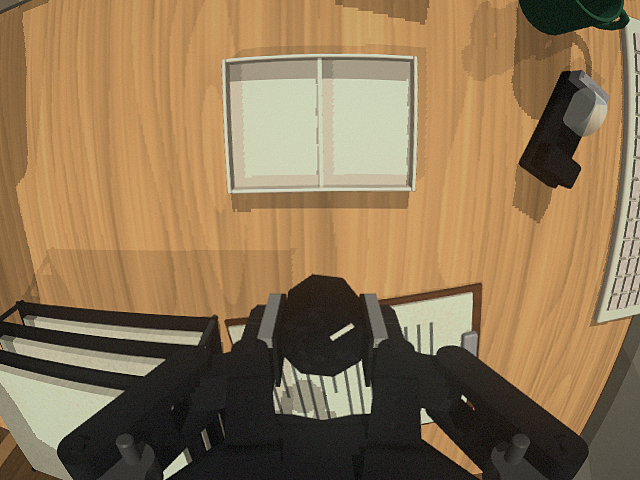

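The whole tray is visible. Its top rim corners are at (223,58), (417,57), (415,190) and (229,193), with the divider at x≈320.

```bash
python3 - <<'E'
from h import *
c=camera("wrist")
t=backfish(c,[(223,58),(417,57),(415,190),(229,193),(319.5,58),(320,188)],.022);print(t,t[:4].mean(0),get_obs()["position"])
E
```

```text
[[ 0.3526223  -0.24495167  0.022     ]
 [ 0.54055015 -0.24418793  0.022     ]
 [ 0.54257407 -0.37782701  0.022     ]
 [ 0.35462376 -0.38103961  0.022     ]
 [ 0.4462631  -0.24907241  0.022     ]
 [ 0.44673449 -0.37689274  0.022     ]] [ 0.44759257 -0.31200156  0.022     ] [ 0.44927964 -0.38780324  0.25152261]
```

```bash
python3 -m inch '[{"slide":[-0.024,0.022,-0.02],"yaw":0},{"slide":[-0.048,0.044,-0.04],"yaw":0},{"slide":[-0.048,0.044,-0.08],"yaw":0},{"slide":[-0.048,0.044,-0.12],"yaw":0},{"slide":[-0.048,0.044,-0.16],"yaw":0},{"slide":[-0.048,0.044,-0.195],"yaw":0},{"slide":[-0.048,0.044,-0.215],"yaw":0},{"slide":[-0.048,0.044,-0.225],"yaw":0},{"slide":[-0.048,0.044,-0.23],"yaw":0},{"slide":[-0.048,0.044,-0.23],"yaw":0},{"slide":[-0.048,0.044,-0.23],"yaw":0}]'
```

```text
clock: 11.6
position: [0.4018, -0.3451, 0.023]
ee_rot: [0.706, 0.708, 0.0, 0.001]
ft_force: [0.2, 0.2, 0.3]
grip_width: 0.37
grasp_force: 60.7
```

```bash
python3 -m inch '[{"slide":[0,0,-0.002],"yaw":0},{"slide":[0,0,-0.0035],"yaw":0},{"slide":[0,0,-0.0035],"yaw":0}]'
python3 -m inch '[{"slide":[0,0,0],"yaw":0},{"slide":[0,0,0],"yaw":0},{"slide":[0,0,0],"yaw":0},{"slide":[0,0,0.01],"yaw":0},{"slide":[0,0,0.04],"yaw":0},{"slide":[0,0,0.08],"yaw":0},{"slide":[0,0,0.12],"yaw":0}]' 125
python3 - <<'E'
from h import *
print(get_obs()["position"],yaw())
c=camera("wrist");cv2.imwrite("pics/w5.png",c["frame"][:,:,::-1])
E
```

```text
clock: 11.85
position: [0.401, -0.3452, 0.0186]
ee_rot: [0.706, 0.708, -0.0, 0.001]
ft_force: [-0.7, -0.1, -1.1]
grip_width: 0.363
grasp_force: 60.7
clock: 12.43
position: [0.4003, -0.3442, 0.1397]
ee_rot: [0.706, 0.708, 0.0, -0.001]
ft_force: [0.6, -2.1, 0.1]
grip_width: 0.509
grasp_force: 0.0
[ 0.40033122 -0.34416553  0.13968575] 0.0026318717190005987
```

```bash
python3 -m inch '[{"slide":[0.015,0.035,0.02],"yaw":0},{"slide":[0.03,0.07,0.02],"yaw":-0.05},{"slide":[0.045,0.105,0.02],"yaw":-0.1},{"slide":[0.06,0.14,0.02],"yaw":-0.165},{"slide":[0.075,0.175,0.02],"yaw":-0.165},{"slide":[0.09,0.21,0.02],"yaw":-0.165},{"slide":[0.105,0.245,0.02],"yaw":-0.165},{"slide":[0.12,0.275,0.01],"yaw":-0.165},{"slide":[0.1297,0.298,0],"yaw":-0.165},{"slide":[0.1297,0.298,0],"yaw":-0.165},{"slide":[0.1297,0.298,-0.03],"yaw":-0.165},{"slide":[0.1297,0.298,-0.06],"yaw":-0.165},{"slide":[0.1297,0.298,-0.073],"yaw":-0.165},{"slide":[0.1297,0.298,-0.073],"yaw":-0.165},{"slide":[0.1297,0.298,-0.073],"yaw":-0.165}]' 100
python3 -m inch '[{"slide":[0,0,0],"yaw":0},{"slide":[0,0,0],"yaw":0},{"slide":[0,0,0],"yaw":0},{"slide":[0,0,0],"yaw":0},{"slide":[0,0,0],"yaw":0}]' 255 60
python3 - <<'E'
from h import *
print(yaw(),get_obs()["joint_pos"].round(2))
E
```

```text
clock: 13.73
position: [0.5305, -0.047, 0.0657]
ee_rot: [0.762, 0.647, -0.0, -0.0]
ft_force: [0.3, 0.1, -1.1]
grip_width: 0.607
grasp_force: 0.0
clock: 14.15
position: [0.5305, -0.047, 0.067]
ee_rot: [0.762, 0.647, -0.0, 0.0]
ft_force: [-8.8, 1.2, 11.1]
grip_width: 0.369
grasp_force: 58.6
-0.1631430956679625 [ 0.59  0.39 -0.68  1.86  0.29  0.99 -0.38]
```

```bash
python3 -m inch '[{"slide":[-0.001,0,0.0006],"yaw":0.12},{"slide":[-0.001,0,0.0009],"yaw":0.24},{"slide":[-0.001,0,0.0011],"yaw":0.36},{"slide":[-0.001,0,0.0013],"yaw":0.48},{"slide":[-0.001,0,0.0015],"yaw":0.6},{"slide":[-0.001,0,0.0017],"yaw":0.72},{"slide":[-0.001,0,0.0019],"yaw":0.84},{"slide":[-0.001,0,0.0021],"yaw":0.96}]'
python3 -m inch '[{"slide":[0,0,0.0004],"yaw":-0.12},{"slide":[0,0,0.0006],"yaw":-0.24},{"slide":[0,0,0.0008],"yaw":-0.36},{"slide":[0,0,0.001],"yaw":-0.48},{"slide":[0,0,0.0012],"yaw":-0.6},{"slide":[0,0,0.0014],"yaw":-0.72},{"slide":[0,0,0.0016],"yaw":-0.84},{"slide":[0,0,0.0018],"yaw":-0.96},{"slide":[0,0,0.002],"yaw":-1.08},{"slide":[0,0,0.0022],"yaw":-1.2},{"slide":[0,0,0.0024],"yaw":-1.32},{"slide":[0,0,0.0026],"yaw":-1.44},{"slide":[0,0,0.0028],"yaw":-1.56},{"slide":[0,0,0.003],"yaw":-1.68},{"slide":[0,0,0.0032],"yaw":-1.8},{"slide":[0,0,0.0034],"yaw":-1.92}]'
```

```text
clock: 14.82
position: [0.5304, -0.0468, 0.0686]
ee_rot: [0.375, 0.927, 0.0, 0.001]
ft_force: [2.7, 0.8, -2.9]
grip_width: 0.368
grasp_force: 59.9
clock: 16.15
position: [0.5296, -0.0467, 0.0716]
ee_rot: [0.976, 0.219, 0.0, 0.0]
ft_force: [-2.2, 1.0, -3.0]
grip_width: 0.369
grasp_force: 60.1
```

```bash
python3 -m inch '[{"slide":[0,0,0.0002],"yaw":0.12},{"slide":[0,0,0.0004],"yaw":0.24},{"slide":[0,0,0.0006],"yaw":0.36},{"slide":[0,0,0.0008],"yaw":0.48},{"slide":[0,0,0.001],"yaw":0.6},{"slide":[0,0,0.0012],"yaw":0.72},{"slide":[0,0,0.0014],"yaw":0.84},{"slide":[0,0,0.0016],"yaw":0.96},{"slide":[0,0,0.0018],"yaw":1.08},{"slide":[0,0,0.002],"yaw":1.2},{"slide":[0,0,0.0022],"yaw":1.32},{"slide":[0,0,0.0024],"yaw":1.44},{"slide":[0,0,0.0026],"yaw":1.56},{"slide":[0,0,0.0028],"yaw":1.68},{"slide":[0,0,0.003],"yaw":1.8},{"slide":[0,0,0.0032],"yaw":1.92}]'
```

```text
clock: 17.48
position: [0.5305, -0.0469, 0.0753]
ee_rot: [0.375, 0.927, 0.0, 0.001]
ft_force: [2.1, 2.3, -2.1]
grip_width: 0.364
grasp_force: 60.5
```

```bash
python3 -m inch '[{"slide":[0,0,0.0002],"yaw":-0.12},{"slide":[0,0,0.0004],"yaw":-0.24},{"slide":[0,0,0.0006],"yaw":-0.36},{"slide":[0,0,0.0008],"yaw":-0.48},{"slide":[0,0,0.001],"yaw":-0.6},{"slide":[0,0,0.0012],"yaw":-0.72},{"slide":[0,0,0.0014],"yaw":-0.84},{"slide":[0,0,0.0016],"yaw":-0.96},{"slide":[0,0,0.0018],"yaw":-1.08},{"slide":[0,0,0.002],"yaw":-1.2},{"slide":[0,0,0.0022],"yaw":-1.32},{"slide":[0,0,0.0024],"yaw":-1.44},{"slide":[0,0,0.0026],"yaw":-1.56},{"slide":[0,0,0.0028],"yaw":-1.68},{"slide":[0,0,0.003],"yaw":-1.8},{"slide":[0,0,0.0032],"yaw":-1.92}]'
python3 -m inch '[{"slide":[0,0,0.0002],"yaw":0.12},{"slide":[0,0,0.0004],"yaw":0.24},{"slide":[0,0,0.0006],"yaw":0.36},{"slide":[0,0,0.0008],"yaw":0.48},{"slide":[0,0,0.001],"yaw":0.6},{"slide":[0,0,0.0012],"yaw":0.72},{"slide":[0,0,0.0014],"yaw":0.84},{"slide":[0,0,0.0016],"yaw":0.96},{"slide":[0,0,0.003],"yaw":1.02},{"slide":[0,0,0.004],"yaw":1.02}]'
```

```text
clock: 18.82
position: [0.5303, -0.047, 0.0786]
ee_rot: [0.976, 0.219, 0.001, 0.0]
ft_force: [-0.3, -0.0, -0.7]
grip_width: 0.369
grasp_force: 60.6
clock: 19.65
position: [0.5302, -0.0472, 0.0824]
ee_rot: [0.742, 0.671, 0.001, 0.001]
ft_force: [0.2, -0.2, -0.6]
grip_width: 0.37
grasp_force: 60.6
```

```bash
python3 -m inch '[{"slide":[0,0,0.035],"yaw":0},{"slide":[0,0,0.07],"yaw":0},{"slide":[-0.018,-0.033,0.08],"yaw":0.1},{"slide":[-0.036,-0.065,0.08],"yaw":0.1},{"slide":[-0.054,-0.098,0.08],"yaw":0.1},{"slide":[-0.072,-0.131,0.08],"yaw":0.1},{"slide":[-0.09,-0.163,0.08],"yaw":0.1},{"slide":[-0.108,-0.196,0.08],"yaw":0.1},{"slide":[-0.1292,-0.233,0.07],"yaw":0.1},{"slide":[-0.1292,-0.233,0.04],"yaw":0.1},{"slide":[-0.1292,-0.233,0.0],"yaw":0.1},{"slide":[-0.1292,-0.233,-0.03],"yaw":0.1},{"slide":[-0.1292,-0.233,-0.05],"yaw":0.1},{"slide":[-0.1292,-0.233,-0.057],"yaw":0.1},{"slide":[-0.1292,-0.233,-0.057],"yaw":0.1},{"slide":[-0.1292,-0.233,-0.057],"yaw":0.1}]'
```

```text
clock: 20.98
position: [0.4011, -0.2803, 0.0253]
ee_rot: [0.708, 0.706, 0.0, 0.001]
ft_force: [-0.4, 0.1, 0.5]
grip_width: 0.363
grasp_force: 60.6
```

```bash
python3 -m inch '[{"slide":[0,0,-0.002],"yaw":0},{"slide":[0,0,-0.0035],"yaw":0},{"slide":[0,0,-0.0035],"yaw":0}]'
python3 -m inch '[{"slide":[0,0,0],"yaw":0},{"slide":[0,0,0],"yaw":0},{"slide":[0,0,0],"yaw":0},{"slide":[0,0,0.01],"yaw":0},{"slide":[0,0,0.04],"yaw":0},{"slide":[0,0,0.08],"yaw":0},{"slide":[0,0,0.12],"yaw":0},{"slide":[0,0,0.12],"yaw":0}]' 125
python3 -m inch '[{"slide":[0.017,0.036,0.02],"yaw":0},{"slide":[0.034,0.072,0.02],"yaw":-0.05},{"slide":[0.051,0.108,0.02],"yaw":-0.1},{"slide":[0.068,0.144,0.02],"yaw":-0.2},{"slide":[0.085,0.18,0.02],"yaw":-0.25},{"slide":[0.102,0.216,0.02],"yaw":-0.25},{"slide":[0.119,0.252,0.02],"yaw":-0.25},{"slide":[0.1406,0.297,0],"yaw":-0.25},{"slide":[0.1406,0.297,0],"yaw":-0.25},{"slide":[0.1406,0.297,0],"yaw":-0.25}]' 100
python3 - <<'E'
from h import *
print(yaw(),get_obs()["joint_pos"].round(2))
c=camera("wrist");cv2.imwrite("pics/w6.png",c["frame"][:,:,::-1])
E
```

```text
clock: 21.23
position: [0.4007, -0.2803, 0.0213]
ee_rot: [0.708, 0.706, 0.0, 0.001]
ft_force: [0.4, -0.1, 0.1]
grip_width: 0.364
grasp_force: 60.6
clock: 21.9
position: [0.4037, -0.2816, 0.1485]
ee_rot: [0.708, 0.706, 0.001, 0.005]
ft_force: [1.8, -0.6, 0.4]
grip_width: 0.511
grasp_force: 0.0
clock: 22.73
position: [0.5409, 0.0216, 0.1401]
ee_rot: [0.789, 0.615, 0.0, -0.001]
ft_force: [-0.3, 0.0, 0.2]
grip_width: 0.609
grasp_force: 0.0
-0.2469794637336364 [ 0.54  0.33 -0.77  1.78  0.25  1.14 -0.56]
```

View pics/w6.png

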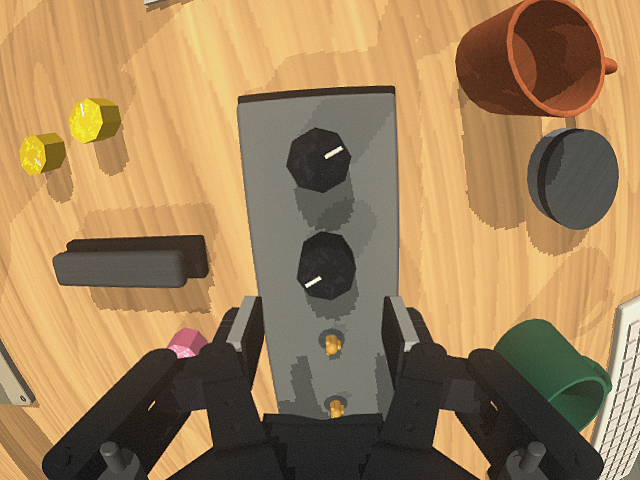

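Shafts 0 and 1 are bare, at about (336,408) and (332,345). Knob 2 is next, at (327,266).

```bash
python3 -m inch '[{"slide":[0,0,0],"yaw":0},{"slide":[0,0,-0.03],"yaw":0},{"slide":[0,0,-0.06],"yaw":0},{"slide":[0,0,-0.074],"yaw":0},{"slide":[0,0,-0.074],"yaw":0},{"slide":[0,0,-0.074],"yaw":0},{"slide":[0,0,-0.074],"yaw":0}]' 100
```

```text
clock: 23.37
position: [0.5418, 0.0167, 0.0682]
ee_rot: [0.791, 0.612, 0.001, 0.001]
ft_force: [0.9, 0.1, 0.1]
grip_width: 0.607
grasp_force: 0.0
```

```bash
python3 -m inch '[{"slide":[0,0,-0.001],"yaw":0},{"slide":[0,0,-0.001],"yaw":0},{"slide":[0,0,-0.001],"yaw":0},{"slide":[0,0,-0.001],"yaw":0},{"slide":[0,0,-0.001],"yaw":0},{"slide":[0,0,-0.001],"yaw":0}]' 255 60
python3 -m inch '[{"slide":[-0.001,0,0.0006],"yaw":0.12},{"slide":[-0.001,0,0.0009],"yaw":0.24},{"slide":[-0.001,0,0.0011],"yaw":0.36},{"slide":[-0.001,0,0.0013],"yaw":0.48},{"slide":[-0.001,0,0.0015],"yaw":0.6},{"slide":[-0.001,0,0.0017],"yaw":0.72},{"slide":[-0.001,0,0.0019],"yaw":0.84},{"slide":[-0.001,0,0.0021],"yaw":0.96}]'
python3 -m inch '[{"slide":[0,0,0.0004],"yaw":-0.12},{"slide":[0,0,0.0006],"yaw":-0.24},{"slide":[0,0,0.0008],"yaw":-0.36},{"slide":[0,0,0.001],"yaw":-0.48},{"slide":[0,0,0.0012],"yaw":-0.6},{"slide":[0,0,0.0014],"yaw":-0.72},{"slide":[0,0,0.0016],"yaw":-0.84},{"slide":[0,0,0.0018],"yaw":-0.96},{"slide":[0,0,0.002],"yaw":-1.08},{"slide":[0,0,0.0022],"yaw":-1.2},{"slide":[0,0,0.0024],"yaw":-1.32},{"slide":[0,0,0.0026],"yaw":-1.44},{"slide":[0,0,0.0028],"yaw":-1.56},{"slide":[0,0,0.003],"yaw":-1.68},{"slide":[0,0,0.0032],"yaw":-1.8},{"slide":[0,0,0.0034],"yaw":-1.92}]'
```

```text
clock: 23.87
position: [0.5419, 0.0169, 0.0672]
ee_rot: [0.791, 0.612, 0.001, 0.001]
ft_force: [-1.2, -0.7, 9.0]
grip_width: 0.369
grasp_force: 58.9
clock: 24.53
position: [0.5413, 0.0169, 0.0686]
ee_rot: [0.416, 0.909, 0.001, 0.002]
ft_force: [3.3, 1.2, -2.8]
grip_width: 0.369
grasp_force: 59.9
clock: 25.87
position: [0.5415, 0.0168, 0.0721]
ee_rot: [0.985, 0.175, 0.002, 0.0]
ft_force: [4.2, -1.8, -3.3]
grip_width: 0.371
grasp_force: 60.1
```

```bash
python3 -m inch '[{"slide":[0.0005,0,0.0002],"yaw":0.12},{"slide":[0.0005,0,0.0004],"yaw":0.24},{"slide":[0.0005,0,0.0006],"yaw":0.36},{"slide":[0.0005,0,0.0008],"yaw":0.48},{"slide":[0.0005,0,0.001],"yaw":0.6},{"slide":[0.0005,0,0.0012],"yaw":0.72},{"slide":[0.0005,0,0.0014],"yaw":0.84},{"slide":[0.0005,0,0.0016],"yaw":0.96},{"slide":[0.0005,0,0.0018],"yaw":1.08},{"slide":[0.0005,0,0.002],"yaw":1.2},{"slide":[0.0005,0,0.0022],"yaw":1.32},{"slide":[0.0005,0,0.0024],"yaw":1.44},{"slide":[0.0005,0,0.0026],"yaw":1.56},{"slide":[0.0005,0,0.0028],"yaw":1.68},{"slide":[0.0005,0,0.003],"yaw":1.8},{"slide":[0.0005,0,0.0032],"yaw":1.92}]'
python3 -m inch '[{"slide":[0,0,0.0002],"yaw":-0.12},{"slide":[0,0,0.0004],"yaw":-0.24},{"slide":[0,0,0.0006],"yaw":-0.36},{"slide":[0,0,0.0008],"yaw":-0.48},{"slide":[0,0,0.001],"yaw":-0.6},{"slide":[0,0,0.0012],"yaw":-0.72},{"slide":[0,0,0.0014],"yaw":-0.84},{"slide":[0,0,0.0016],"yaw":-0.96},{"slide":[0,0,0.0018],"yaw":-1.08},{"slide":[0,0,0.002],"yaw":-1.2},{"slide":[0,0,0.0022],"yaw":-1.32},{"slide":[0,0,0.0024],"yaw":-1.44},{"slide":[0,0,0.0026],"yaw":-1.56},{"slide":[0,0,0.0028],"yaw":-1.68},{"slide":[0,0,0.003],"yaw":-1.8},{"slide":[0,0,0.0032],"yaw":-1.92}]'
python3 -m inch '[{"slide":[0,0,0.0002],"yaw":0.12},{"slide":[0,0,0.0004],"yaw":0.24},{"slide":[0,0,0.0006],"yaw":0.36},{"slide":[0,0,0.0008],"yaw":0.48},{"slide":[0,0,0.001],"yaw":0.6},{"slide":[0,0,0.0012],"yaw":0.72},{"slide":[0,0,0.0014],"yaw":0.84},{"slide":[0,0,0.0016],"yaw":0.96},{"slide":[0,0,0.0018],"yaw":1.08},{"slide":[0,0,0.003],"yaw":1.14},{"slide":[0,0,0.004],"yaw":1.14}]'
```

```text
clock: 27.2
position: [0.5414, 0.0169, 0.0751]
ee_rot: [0.416, 0.909, 0.0, 0.001]
ft_force: [3.1, 0.6, -3.3]
grip_width: 0.367
grasp_force: 60.6
clock: 28.53
position: [0.541, 0.0172, 0.0784]
ee_rot: [0.985, 0.175, 0.001, 0.0]
ft_force: [1.2, 0.9, 0.0]
grip_width: 0.37
grasp_force: 60.8
clock: 29.45
position: [0.5407, 0.017, 0.082]
ee_rot: [0.732, 0.682, 0.0, 0.0]
ft_force: [0.4, -0.0, 0.4]
grip_width: 0.37
grasp_force: 60.7
```

```bash
python3 -m inch '[{"slide":[0,0,0.035],"yaw":0},{"slide":[0,0,0.07],"yaw":0},{"slide":[-0.006,-0.036,0.08],"yaw":0.07},{"slide":[-0.012,-0.073,0.08],"yaw":0.07},{"slide":[-0.018,-0.11,0.08],"yaw":0.07},{"slide":[-0.024,-0.147,0.08],"yaw":0.07},{"slide":[-0.03,-0.184,0.08],"yaw":0.07},{"slide":[-0.036,-0.221,0.08],"yaw":0.07},{"slide":[-0.04,-0.258,0.08],"yaw":0.07},{"slide":[-0.044,-0.295,0.08],"yaw":0.07},{"slide":[-0.0467,-0.332,0.08],"yaw":0.07},{"slide":[-0.0467,-0.361,0.07],"yaw":0.07},{"slide":[-0.0467,-0.361,0.04],"yaw":0.07},{"slide":[-0.0467,-0.361,0],"yaw":0.07},{"slide":[-0.0467,-0.361,-0.03],"yaw":0.07},{"slide":[-0.0467,-0.361,-0.05],"yaw":0.07},{"slide":[-0.0467,-0.361,-0.057],"yaw":0.07},{"slide":[-0.0467,-0.361,-0.057],"yaw":0.07},{"slide":[-0.0467,-0.361,-0.057],"yaw":0.07}]'
```

```text
clock: 31.03
position: [0.4944, -0.3442, 0.0255]
ee_rot: [0.709, 0.706, 0.0, 0.001]
ft_force: [1.2, 0.2, -0.5]
grip_width: 0.366
grasp_force: 60.8
```

```bash
python3 -m inch '[{"slide":[0,0,-0.002],"yaw":0},{"slide":[0,0,-0.0035],"yaw":0},{"slide":[0,0,-0.0035],"yaw":0}]'
python3 -m inch '[{"slide":[0,0,0],"yaw":0},{"slide":[0,0,0],"yaw":0},{"slide":[0,0,0],"yaw":0},{"slide":[0,0,0.01],"yaw":0},{"slide":[0,0,0.04],"yaw":0},{"slide":[0,0,0.08],"yaw":0},{"slide":[0,0,0.12],"yaw":0},{"slide":[0,0,0.12],"yaw":0}]' 125
python3 -m inch '[{"slide":[0.005,0.036,0.02],"yaw":0},{"slide":[0.01,0.072,0.02],"yaw":0.05},{"slide":[0.015,0.108,0.02],"yaw":0.1},{"slide":[0.02,0.144,0.02],"yaw":0.2},{"slide":[0.025,0.18,0.02],"yaw":0.3},{"slide":[0.03,0.216,0.02],"yaw":0.38},{"slide":[0.035,0.252,0.02],"yaw":0.38},{"slide":[0.04,0.289,0.02],"yaw":0.38},{"slide":[0.045,0.325,0.02],"yaw":0.38},{"slide":[0.05,0.361,0.02],"yaw":0.38},{"slide":[0.055,0.397,0.01],"yaw":0.38},{"slide":[0.0586,0.424,0],"yaw":0.38},{"slide":[0.0586,0.424,0],"yaw":0.38},{"slide":[0.0586,0.424,0],"yaw":0.38},{"slide":[0.0586,0.424,-0.03],"yaw":0.38},{"slide":[0.0586,0.424,-0.06],"yaw":0.38},{"slide":[0.0586,0.424,-0.0745],"yaw":0.38},{"slide":[0.0586,0.424,-0.0745],"yaw":0.38},{"slide":[0.0586,0.424,-0.0745],"yaw":0.38}]' 100
python3 - <<'E'
from h import *
o=get_obs();print(yaw(),o["joint_pos"].round(2),o["position"])
E
```

```text
clock: 31.28
position: [0.494, -0.3442, 0.0215]
ee_rot: [0.708, 0.706, 0.0, 0.001]
ft_force: [-0.3, 0.0, 0.3]
grip_width: 0.367
grasp_force: 60.7
clock: 31.95
position: [0.4974, -0.3454, 0.1499]
ee_rot: [0.708, 0.706, 0.001, 0.006]
ft_force: [0.5, -0.7, 0.7]
grip_width: 0.513
grasp_force: 0.0
clock: 33.53
position: [0.5524, 0.0793, 0.0668]
ee_rot: [0.563, 0.827, -0.0, -0.0]
ft_force: [0.7, -0.5, 0.2]
grip_width: 0.61
grasp_force: 0.0
0.3759773933337443 [ 0.45  0.49 -0.82  1.79  0.4   1.04 -0.15] [0.5523585  0.07931773 0.06681271]
```

```bash
python3 -m inch '[{"slide":[0,0,0],"yaw":0},{"slide":[0,0,0],"yaw":0},{"slide":[0,0,0],"yaw":0},{"slide":[0,0,0],"yaw":0},{"slide":[0,0,0],"yaw":0},{"slide":[0,0,0],"yaw":0}]' 255 60
python3 -m inch '[{"slide":[0,0,0.0006],"yaw":0.12},{"slide":[0,0,0.0009],"yaw":0.24},{"slide":[0,0,0.0011],"yaw":0.36},{"slide":[0,0,0.0013],"yaw":0.48},{"slide":[0,0,0.0015],"yaw":0.6},{"slide":[0,0,0.0017],"yaw":0.72},{"slide":[0,0,0.0019],"yaw":0.84},{"slide":[0,0,0.0021],"yaw":0.96}]'
python3 -m inch '[{"slide":[0,0,0.0004],"yaw":-0.12},{"slide":[0,0,0.0006],"yaw":-0.24},{"slide":[0,0,0.0008],"yaw":-0.36},{"slide":[0,0,0.001],"yaw":-0.48},{"slide":[0,0,0.0012],"yaw":-0.6},{"slide":[0,0,0.0014],"yaw":-0.72},{"slide":[0,0,0.0016],"yaw":-0.84},{"slide":[0,0,0.0018],"yaw":-0.96},{"slide":[0,0,0.002],"yaw":-1.08},{"slide":[0,0,0.0022],"yaw":-1.2},{"slide":[0,0,0.0024],"yaw":-1.32},{"slide":[0,0,0.0026],"yaw":-1.44},{"slide":[0,0,0.0028],"yaw":-1.56},{"slide":[0,0,0.003],"yaw":-1.68},{"slide":[0,0,0.0032],"yaw":-1.8},{"slide":[0,0,0.0034],"yaw":-1.92}]'
```

```text
clock: 34.03
position: [0.5532, 0.08, 0.0685]
ee_rot: [0.562, 0.827, 0.0, 0.001]
ft_force: [-3.5, -1.5, 9.0]
grip_width: 0.363
grasp_force: 59.2
clock: 34.7
position: [0.553, 0.0797, 0.0696]
ee_rot: [0.114, 0.993, -0.0, 0.001]
ft_force: [0.6, 1.4, -5.3]
grip_width: 0.361
grasp_force: 59.8
clock: 36.03
position: [0.5533, 0.0799, 0.0732]
ee_rot: [0.882, 0.471, 0.001, 0.001]
ft_force: [1.7, 1.0, -3.5]
grip_width: 0.36
grasp_force: 60.2
```

```bash
python3 -m inch '[{"slide":[0,0,0.0002],"yaw":0.12},{"slide":[0,0,0.0004],"yaw":0.24},{"slide":[0,0,0.0006],"yaw":0.36},{"slide":[0,0,0.0008],"yaw":0.48},{"slide":[0,0,0.001],"yaw":0.6},{"slide":[0,0,0.0012],"yaw":0.72},{"slide":[0,0,0.0014],"yaw":0.84},{"slide":[0,0,0.0016],"yaw":0.96},{"slide":[0,0,0.0018],"yaw":1.08},{"slide":[0,0,0.002],"yaw":1.2},{"slide":[0,0,0.0022],"yaw":1.32},{"slide":[0,0,0.0024],"yaw":1.44},{"slide":[0,0,0.0026],"yaw":1.56},{"slide":[0,0,0.0028],"yaw":1.68},{"slide":[0,0,0.003],"yaw":1.8},{"slide":[0,0,0.0032],"yaw":1.92}]'
python3 -m inch '[{"slide":[0,0,0.0002],"yaw":-0.12},{"slide":[0,0,0.0004],"yaw":-0.24},{"slide":[0,0,0.0006],"yaw":-0.36},{"slide":[0,0,0.0008],"yaw":-0.48},{"slide":[0,0,0.001],"yaw":-0.6},{"slide":[0,0,0.0012],"yaw":-0.72},{"slide":[0,0,0.0014],"yaw":-0.84},{"slide":[0,0,0.0016],"yaw":-0.96},{"slide":[0,0,0.0018],"yaw":-1.08},{"slide":[0,0,0.002],"yaw":-1.2},{"slide":[0,0,0.0022],"yaw":-1.32},{"slide":[0,0,0.0024],"yaw":-1.44},{"slide":[0,0,0.0026],"yaw":-1.56},{"slide":[0,0,0.0028],"yaw":-1.68},{"slide":[0,0,0.003],"yaw":-1.8},{"slide":[0,0,0.0032],"yaw":-1.92}]'
python3 -m inch '[{"slide":[0,0,0.0002],"yaw":0.12},{"slide":[0,0,0.0004],"yaw":0.24},{"slide":[0,0,0.0006],"yaw":0.36},{"slide":[0,0,0.0008],"yaw":0.48},{"slide":[0,0,0.001],"yaw":0.6},{"slide":[0,0,0.0012],"yaw":0.72},{"slide":[0,0,0.0014],"yaw":0.72},{"slide":[0,0,0.003],"yaw":0.72},{"slide":[0,0,0.005],"yaw":0.72}]'
```

```text
clock: 37.37
position: [0.553, 0.0797, 0.0763]
ee_rot: [0.114, 0.993, -0.0, 0.001]
ft_force: [-0.1, -0.3, -3.4]
grip_width: 0.362
grasp_force: 60.6
clock: 38.7
position: [0.5531, 0.0802, 0.0798]
ee_rot: [0.882, 0.471, 0.001, 0.0]
ft_force: [-0.2, -0.1, -1.0]
grip_width: 0.362
grasp_force: 60.8
clock: 39.45
position: [0.5525, 0.08, 0.0839]
ee_rot: [0.659, 0.752, 0.0, 0.0]
ft_force: [0.2, 0.3, -0.2]
grip_width: 0.361
grasp_force: 60.9
```

```bash
python3 -m inch '[{"slide":[0,0,0.035],"yaw":0},{"slide":[0,0,0.07],"yaw":0},{"slide":[-0.006,-0.036,0.08],"yaw":-0.1},{"slide":[-0.012,-0.073,0.08],"yaw":-0.13},{"slide":[-0.018,-0.11,0.08],"yaw":-0.13},{"slide":[-0.024,-0.147,0.08],"yaw":-0.13},{"slide":[-0.03,-0.184,0.08],"yaw":-0.13},{"slide":[-0.036,-0.221,0.08],"yaw":-0.13},{"slide":[-0.042,-0.258,0.08],"yaw":-0.13},{"slide":[-0.048,-0.295,0.08],"yaw":-0.13},{"slide":[-0.0585,-0.332,0.08],"yaw":-0.13},{"slide":[-0.0585,-0.36,0.07],"yaw":-0.13},{"slide":[-0.0585,-0.36,0.04],"yaw":-0.13},{"slide":[-0.0585,-0.36,0],"yaw":-0.13},{"slide":[-0.0585,-0.36,-0.03],"yaw":-0.13},{"slide":[-0.0585,-0.36,-0.05],"yaw":-0.13},{"slide":[-0.0585,-0.36,-0.057],"yaw":-0.13},{"slide":[-0.0585,-0.36,-0.057],"yaw":-0.13},{"slide":[-0.0585,-0.36,-0.057],"yaw":-0.13}]'
```

```text
clock: 41.03
position: [0.4945, -0.2801, 0.0275]
ee_rot: [0.705, 0.709, 0.0, 0.001]
ft_force: [-0.2, 0.2, -0.2]
grip_width: 0.357
grasp_force: 60.9
```

```bash
python3 -m inch '[{"slide":[0,0,-0.002],"yaw":0},{"slide":[0,0,-0.0045],"yaw":0},{"slide":[0,0,-0.0045],"yaw":0}]'
python3 -m inch '[{"slide":[0,0,0],"yaw":0},{"slide":[0,0,0],"yaw":0},{"slide":[0,0,0],"yaw":0},{"slide":[0,0,0.01],"yaw":0},{"slide":[0,0,0.04],"yaw":0},{"slide":[0,0,0.08],"yaw":0},{"slide":[0,0,0.12],"yaw":0},{"slide":[0,0,0.12],"yaw":0}]' 125
python3 -m inch '[{"slide":[0,0,0.04],"yaw":0},{"slide":[0,0.03,0.07],"yaw":0},{"slide":[0,0.065,0.09],"yaw":-0.05},{"slide":[-0.005,0.1,0.1],"yaw":-0.1},{"slide":[-0.01,0.14,0.11],"yaw":-0.18},{"slide":[-0.01,0.18,0.11],"yaw":-0.18},{"slide":[-0.015,0.22,0.11],"yaw":-0.18},{"slide":[-0.02,0.26,0.11],"yaw":-0.18},{"slide":[-0.02,0.3,0.11],"yaw":-0.18},{"slide":[-0.02,0.34,0.11],"yaw":-0.18},{"slide":[-0.025,0.38,0.11],"yaw":-0.18},{"slide":[-0.03,0.42,0.11],"yaw":-0.18},{"slide":[-0.03,0.46,0.11],"yaw":-0.18},{"slide":[-0.035,0.5,0.11],"yaw":-0.18},{"slide":[-0.035,0.54,0.11],"yaw":-0.18},{"slide":[-0.035,0.54,0.11],"yaw":-0.18},{"slide":[-0.035,0.54,0.11],"yaw":-0.18},{"slide":[-0.035,0.54,0.11],"yaw":-0.18},{"slide":[-0.035,0.54,0.11],"yaw":-0.18}]' 100
python3 - <<'E'
from h import *
o=get_obs();print(yaw(),o["joint_pos"].round(2),o["position"])
c=camera("wrist");w=c["frame"][:,:,::-1];s=camera("scene")["frame"][:,:,::-1]
cv2.imwrite("pics/w7r.png",w)
cv2.imwrite("pics/w7.png",w)
t=cv2.resize(s[240:340,130:390],None,fx=3,fy=3,interpolation=cv2.INTER_CUBIC);cv2.imwrite("pics/s7.png",t)
E
```

```text
clock: 41.28
position: [0.4943, -0.2803, 0.0226]
ee_rot: [0.705, 0.709, 0.0, 0.001]
ft_force: [-0.4, -0.8, 0.5]
grip_width: 0.365
grasp_force: 61.1
clock: 41.95
position: [0.4974, -0.2811, 0.1505]
ee_rot: [0.704, 0.71, 0.001, 0.005]
ft_force: [1.6, -0.4, 1.1]
grip_width: 0.512
grasp_force: 0.0
clock: 43.53
position: [0.4592, 0.2586, 0.2519]
ee_rot: [0.766, 0.643, -0.0, 0.0]
ft_force: [-0.2, 0.2, -0.9]
grip_width: 0.61
grasp_force: 0.0
-0.17506469083271126 [ 0.31  0.25 -1.04  1.66  0.22  1.36 -0.94] [0.45924249 0.25864856 0.25190956]
```

View pics/w7.png

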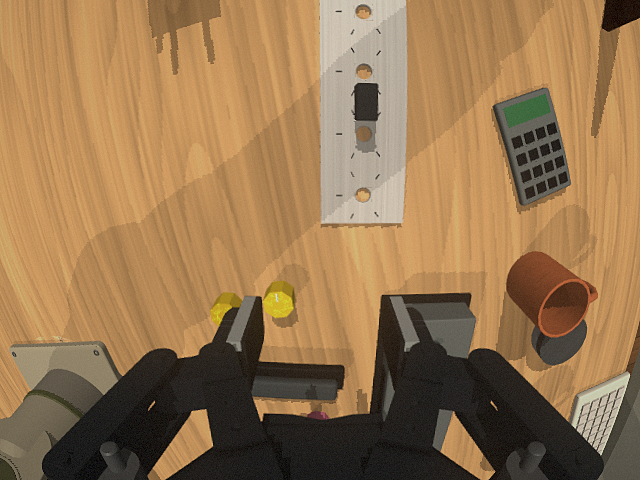

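View pics/s7.png

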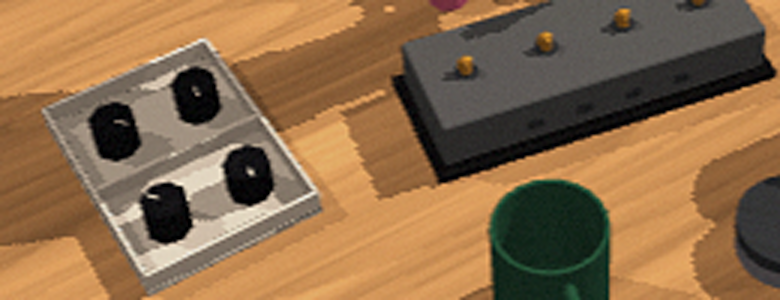

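All four knobs stand upright on the tray floor, two per compartment, and all shafts are bare. The facia's holes are at about (363,195), (364,134), (364,71) and (363,12) in the wrist image, with the hood near (366,100).

```bash
python3 - <<'E'
from h import *
c=camera("wrist")
t=backfish(c,[(363,195),(364,134),(364,71),(363,12)],.005);print(t,t.mean(0))
d=t[3]-t[0];print("yaw",np.arctan2(-d[0],d[1]),np.hypot(*d[:2]))
print(backfish(c,[(356,84),(378,84)],.035),backfish(c,[(321,223),(403,224)],.005))
E
```

```text
[[0.50202736 0.25222532 0.005     ]
 [0.51279017 0.31497784 0.005     ]
 [0.52347939 0.37887258 0.005     ]
 [0.53364616 0.44116949 0.005     ]] [0.51798577 0.34681131 0.005     ]
yaw -0.16580826531307222 0.19157151811476025
[[0.51011812 0.36459031 0.035     ]
 [0.53037238 0.3616982  0.035     ]] [[0.45346836 0.22975396 0.005     ]
 [0.54055744 0.21345744 0.005     ]]
```

The facia has been knocked and is now at (0.518, 0.347), yaw -0.166. I'll grasp it.

```bash
python3 -m inch '[{"slide":[0.03,0.04,-0.02],"yaw":0.009},{"slide":[0.0588,0.0882,-0.04],"yaw":0.009},{"slide":[0.0588,0.0882,-0.08],"yaw":0.009},{"slide":[0.0588,0.0882,-0.12],"yaw":0.009},{"slide":[0.0588,0.0882,-0.16],"yaw":0.009},{"slide":[0.0588,0.0882,-0.18],"yaw":0.009},{"slide":[0.0588,0.0882,-0.18],"yaw":0.009},{"slide":[0.0588,0.0882,-0.18],"yaw":0.009},{"slide":[0.0588,0.0882,-0.18],"yaw":0.009}]' 100 60
python3 - <<'E'
from h import *
o=get_obs();print(yaw(),o["joint_pos"].round(2),o["position"])
c=camera("wrist");w=c["frame"][:,:,::-1]
cv2.imwrite("pics/w8.png",w)
E
```

```text
clock: 44.43
position: [0.5187, 0.3486, 0.0742]
ee_rot: [0.763, 0.646, 0.001, 0.0]
ft_force: [-0.9, 1.3, 0.4]
grip_width: 0.608
grasp_force: 0.0
-0.16496414207337137 [-0.01  0.65 -0.89  1.61  0.54  1.15 -1.19] [0.51869459 0.34861741 0.07422871]
```

View pics/w8.png

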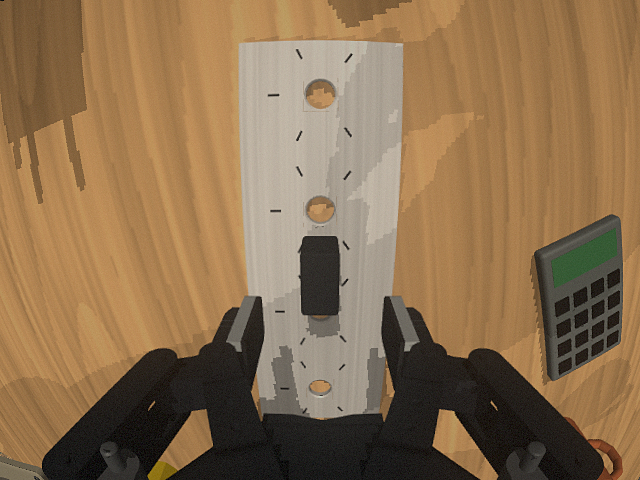

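The hood is centred between the fingers. Holes are at about (320,93), (320,210) and (319,387).

```bash
python3 - <<'E'
from h import *
c=camera("wrist")
t=backfish(c,[(319.5,387),(320.5,210),(320,93)],.005);print(t,(t[0]+t[2])/2)
d=t[2]-t[0];print("yaw",np.arctan2(-d[0],d[1]),np.hypot(*d[:2]),get_obs()["position"],yaw())
E
python3 -m inch '[{"slide":[0,0,-0.02],"yaw":0},{"slide":[0,0,-0.04],"yaw":0},{"slide":[0,0,-0.0475],"yaw":0},{"slide":[0,0,-0.0475],"yaw":0},{"slide":[0,0,-0.0475],"yaw":0}]'
```

```text
[[0.50168822 0.25334319 0.005     ]
 [0.52349019 0.37901419 0.005     ]
 [0.53385363 0.44289278 0.005     ]] [0.51777093 0.34811798 0.005     ]
yaw -0.16809264317295936 0.19225935002981104 [0.51895075 0.34889173 0.07474143] -0.1648472888164498
clock: 44.95
position: [0.518, 0.3486, 0.0256]
ee_rot: [0.763, 0.647, 0.001, 0.0]
ft_force: [-0.7, -0.1, -0.9]
grip_width: 0.608
grasp_force: 0.0
```

```bash
python3 -m inch '[{"slide":[0,0,-0.001],"yaw":0},{"slide":[0,0,-0.001],"yaw":0},{"slide":[0,0,-0.001],"yaw":0},{"slide":[0,0,-0.001],"yaw":0},{"slide":[0,0,-0.001],"yaw":0},{"slide":[0,0,-0.001],"yaw":0},{"slide":[0,0,-0.001],"yaw":0}]' 255 100
python3 -m inch '[{"slide":[0,0,0.01],"yaw":0},{"slide":[0,0,0.03],"yaw":0},{"slide":[0,0,0.06],"yaw":0},{"slide":[0,0,0.09],"yaw":0},{"slide":[0,0,0.12],"yaw":0},{"slide":[0,0,0.12],"yaw":0},{"slide":[0,0,0.12],"yaw":0}]'
python3 - <<'E'
from h import *
o=get_obs();print(yaw(),o["joint_pos"].round(2),o["position"],o["torque"])
c=camera("wrist");cv2.imwrite("pics/w9.png",c["frame"][:,:,::-1])
E
```

```text
clock: 45.53
position: [0.5181, 0.3487, 0.0246]
ee_rot: [0.763, 0.647, 0.001, 0.0]
ft_force: [-0.7, -0.9, 7.2]
grip_width: 0.209
grasp_force: 98.5
clock: 46.12
position: [0.5181, 0.3489, 0.1455]
ee_rot: [0.763, 0.647, 0.002, 0.0]
ft_force: [-0.3, -0.1, -1.9]
grip_width: 0.212
grasp_force: 98.0
-0.16397381452070486 [ 0.02  0.57 -0.93  1.55  0.48  1.26 -1.15] [0.5181375 0.3489099 0.1454942] [0.02454997 0.02274412 0.02047912]
```

```bash
python3 -m inch '[{"slide":[0.001,-0.015,0.02],"yaw":0},{"slide":[0.002,-0.04,0.02],"yaw":-0.005},{"slide":[0.004,-0.07,0.02],"yaw":-0.01},{"slide":[0.005,-0.1,0.02],"yaw":-0.015},{"slide":[0.007,-0.13,0.02],"yaw":-0.015},{"slide":[0.008,-0.16,0.02],"yaw":-0.015},{"slide":[0.01,-0.19,0.02],"yaw":-0.015},{"slide":[0.011,-0.22,0.02],"yaw":-0.015},{"slide":[0.012,-0.25,0.02],"yaw":-0.015},{"slide":[0.014,-0.28,0.02],"yaw":-0.015},{"slide":[0.015,-0.31,0.02],"yaw":-0.015},{"slide":[0.017,-0.335,0.02],"yaw":-0.015},{"slide":[0.0175,-0.355,0.02],"yaw":-0.015},{"slide":[0.0179,-0.3629,0.01],"yaw":-0.015},{"slide":[0.0179,-0.3629,-0.01],"yaw":-0.015},{"slide":[0.0179,-0.3629,-0.03],"yaw":-0.015},{"slide":[0.0179,-0.3629,-0.04],"yaw":-0.015},{"slide":[0.0179,-0.3629,-0.04],"yaw":-0.015},{"slide":[0.0179,-0.3629,-0.04],"yaw":-0.015},{"slide":[0.0179,-0.3629,-0.04],"yaw":-0.015}]'
python3 - <<'E'
from h import *
o=get_obs();print(yaw(),o["joint_pos"].round(2),o["position"],o["torque"])
c=camera("wrist");w=c["frame"][:,:,::-1];cv2.imwrite("pics/w10.png",w)
s=camera("side")["frame"][:,:,::-1]
cv2.imwrite("pics/s10.png",cv2.resize(s[180:330,240:420],None,fx=4,fy=4,interpolation=cv2.INTER_CUBIC))
E
```

```text
clock: 47.83
position: [0.5358, -0.014, 0.1039]
ee_rot: [0.767, 0.641, 0.0, 0.0]
ft_force: [-0.6, -0.2, -1.9]
grip_width: 0.213
grasp_force: 98.1
-0.17817291481899677 [ 0.7   0.41 -0.9   1.82  0.36  1.09 -0.51] [ 0.53583856 -0.01400885  0.10389504] [-0.01136821  0.01349813 -0.00150035]
```

View pics/w10.png

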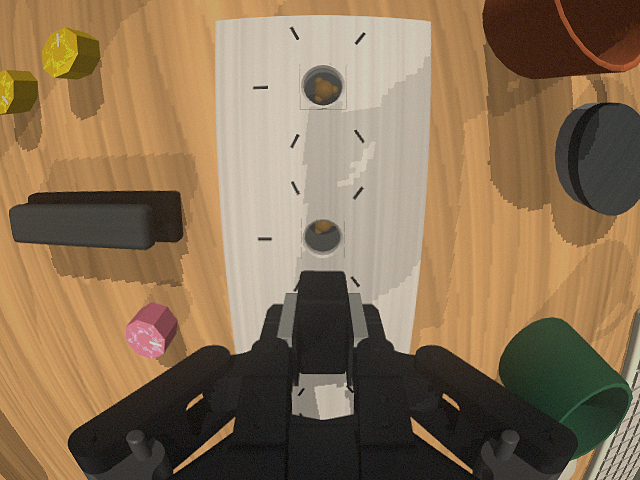

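The shafts show through holes 3 at (322,86) and 2 at (323,237). I'll check the offset numerically.

```bash
python3 - <<'E'
from h import *
c=camera("wrist");o=get_obs();print(o["position"])
f=c["frame"].astype(int)
hsv=cv2.cvtColor(c["frame"],cv2.COLOR_RGB2HSV)
zp=o["position"][2]-.0246+.005
g=cv2.cvtColor(c["frame"],cv2.COLOR_RGB2GRAY)
for (u,v) in((322,86),(323,237)):
    m=np.zeros(g.shape,np.uint8);cv2.circle(m,(u,v),26,255,-1)
    blob=((g<135)&(m>0)).astype(np.uint8)
    n,l,st,ce=cv2.connectedComponentsWithStats(blob);k=l[v,u] or 1+np.argmax(st[1:,4])
    ys,xs=np.where(l==k);(cx,cy),r=cv2.minEnclosingCircle(np.c_[xs,ys].astype(np.float32))
    br=(m>0)&(hsv[...,0]>8)&(hsv[...,0]<28)&(hsv[...,1]>110)
    by,bx=np.where(br&(np.hypot(np.arange(640)[None]-u,np.arange(480)[:,None]-v)<19))
    print("hole",cx,cy,r,backfish(c,[(cx,cy)],zp)[0],"brass",bx.mean(),by.mean(),backfish(c,[(bx.mean(),by.mean())],.063)[0],bx.min(),bx.max(),by.min(),by.max())
E
```

```text
[ 0.53603632 -0.01447225  0.10414962]
hole 322.37628173828125 84.72325897216797 20.34174919128418 [0.553316   0.07922738 0.08454962] brass 322.81284916201116 88.59497206703911 [0.55356357 0.07925397 0.063     ] 314 336 77 101
hole 322.3561706542969 235.26026916503906 18.84416961669922 [0.54211942 0.01698375 0.08454962] brass 321.40579710144925 226.0 [0.54128903 0.01476171 0.063     ] 314 332 221 232
```

```bash
python3 -m inch '[{"slide":[0,0,-0.005],"yaw":0},{"slide":[0,0,-0.01],"yaw":0},{"slide":[0,0,-0.014],"yaw":0},{"slide":[0,0,-0.017],"yaw":0},{"slide":[0,0,-0.02],"yaw":0},{"slide":[0,0,-0.022],"yaw":0},{"slide":[0,0,-0.022],"yaw":0}]'
python3 -m inch '[{"slide":[0,0,-0.002],"yaw":0},{"slide":[0,0,-0.004],"yaw":0},{"slide":[0,0,-0.006],"yaw":0},{"slide":[0,0,-0.007],"yaw":0},{"slide":[0,0,-0.007],"yaw":0}]'
```

```text
clock: 48.57
position: [0.5352, -0.0146, 0.0807]
ee_rot: [0.767, 0.641, -0.0, -0.0]
ft_force: [0.0, -0.1, -2.1]
grip_width: 0.212
grasp_force: 98.1
clock: 48.98
position: [0.5355, -0.0147, 0.0746]
ee_rot: [0.768, 0.641, -0.0, 0.0]
ft_force: [-3.1, -0.5, 4.4]
grip_width: 0.21
grasp_force: 98.8
```

```bash
python3 -m inch '[{"slide":[0,0,-0.0005],"yaw":0},{"slide":[0,0,-0.0005],"yaw":0}]'
python3 -m inch '[{"slide":[0,0,0],"yaw":0},{"slide":[0,0,0],"yaw":0},{"slide":[0,0,0],"yaw":0},{"slide":[0,0,0],"yaw":0},{"slide":[0,0,0.01],"yaw":0},{"slide":[0,0,0.03],"yaw":0},{"slide":[0,0,0.06],"yaw":0},{"slide":[0,0,0.1],"yaw":0},{"slide":[-0.03,-0.03,0.14],"yaw":0},{"slide":[-0.06,-0.06,0.17],"yaw":0},{"slide":[-0.09,-0.09,0.17],"yaw":0},{"slide":[-0.11,-0.11,0.17],"yaw":0},{"slide":[-0.11,-0.11,0.17],"yaw":0},{"slide":[-0.11,-0.11,0.17],"yaw":0}]' 110
python3 - <<'E'
from h import *
a=camera("side")["frame"][:,:,::-1];b=camera("wrist")["frame"][:,:,::-1]
o=np.vstack([cv2.resize(a[170:330,220:420],(500,400),interpolation=cv2.INTER_CUBIC)]);cv2.imwrite("pics/f1.png",np.hstack([o[:, :400],cv2.resize(b[:,120:600],(400,400))]))
E
```

```text
clock: 49.15
position: [0.5355, -0.0147, 0.0746]
ee_rot: [0.767, 0.641, -0.0, 0.0]
ft_force: [-6.4, 0.1, 10.0]
grip_width: 0.208
grasp_force: 99.8
clock: 50.32
position: [0.4237, -0.1276, 0.2449]
ee_rot: [0.769, 0.639, -0.001, 0.001]
ft_force: [0.5, -0.3, -0.5]
grip_width: 0.569
grasp_force: 0.0
```

View pics/f1.png

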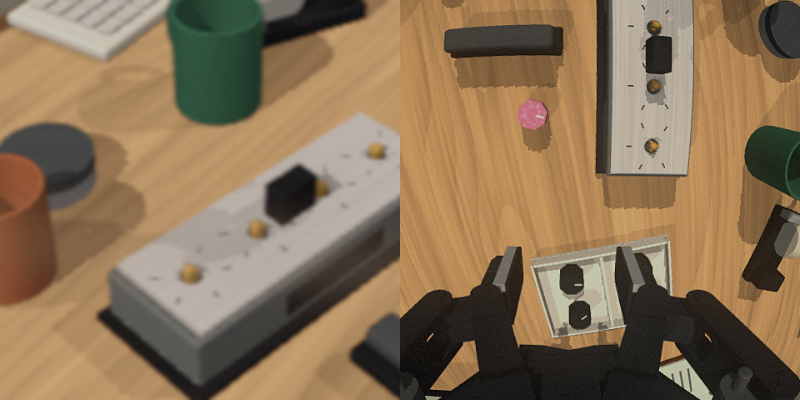

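The facia lies flush, with all visible shafts through its holes and the knobs standing in the tray. Handing in.

```bash
python3 -c "
from workcell import *
print(hand_in())"
```

```text
the job is handed in; nothing more can be done
None
```

All four old knobs are standing on the tray floor and the new facia looks flush over the four shafts in the last pictures; the job was handed in at about 50 s, and no verdict came back.

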